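Fit the breaker module into the sloping fuse box and latch it

TASK

Fit the grey breaker module into the rectangular pocket of the white fuse box on the sloping stand, with its blue-striped end at the upper end, next to the box's blue stripe, and seat it fully home so that its base lies flat and flush with the box face. Then slide the red latch across over the module's base until it stops, and leave both there. Place the module without dropping it, and leave the other things on the table where they are.

Things in the scene. Friction and masses are not known exactly. Their poses are not given: they have to be found in the camera images.
- module: Grey plastic breaker module, 0.2 to 0.42 kg, lying flat on the table: base plate 110 (x) x 76 (y) x 20 (z) mm with a nose standing centrally on it. Origin: centre of the underside; z up through the nose; +x points to the end with the blue stripe.
- module_nose (a point): Grip point inside the module's nose, 45 mm above the underside. The nose is 50 (x) x 44 (y) mm and stands from 20 to 60 mm above the underside; grip it firmly across y (it can swing a little between the fingers). On its top is a black toggle bar, 10 (x) x 36 (y) x 9 mm high, centred at x = -6 mm.
- module_mark (a point): Middle of the blue stripe (14 x 70 mm) on the module's base: at x = 45, y = 0, z = 20 mm in the module's frame.
- bay: White fuse box 190 (x) x 200 (y) x 45 (z) mm fixed on a steel stand, its face sloping 30 degrees, facing up and towards the robot (yaw varies). Origin: centre of the mouth of its rectangular pocket, on the face plane; z: outward normal of the face; x: up the slope, to the box's blue stripe (at x = 70 mm); y: level. Face: x -95 to 95, y -88 to 112 mm.
- pocket_floor (a point): Centre of the pocket's floor, 20 mm below the face; axes as the bay. The pocket is 113 (x) x 79 (y) x 20 (deep) mm, with a 4 mm 45-degree lead-in at the mouth. A seated module has its origin here and its axes along the bay's, and its base is flush with the face.
- latch (a joint): Red slide latch on the fuse box, by the upper +y corner of the pocket; in m, 0 open, 0.028 closed at its stop. Starts at 0 to 0.005. Slides in the bay's -y direction with 2 N friction, stays where left.
- latch_tip (a point): Leading end of the latch's flat tongue, which is 20 (x) x 40 (y) mm and lies 2.5 to 8.5 mm above the face. In the bay's frame: x = 45, y = 48 mm when open and 20 when closed (then over the corner of the seated module's base), z = 5.5 mm. A raised or crooked module blocks it.
- latch_tab (a point): Centre of the red upright tab on the latch by which it is pushed or pinched: 24 (x) x 14 (y) mm, rising from 8.5 to 38.5 mm above the face. In the bay's frame this point is at x = 47, y = 70 - 1000 * joint, z = 23.5 mm, with the bay's axes.
- socket: Bystander: black double socket insert, 110 x 76 x 16 mm, lying flat; origin at the centre of its underside.
- screwdriver: Bystander: screwdriver lying near the far edge, about 200 mm long.
- bowl: Bystander: blue key bowl, 120 mm across, 45 mm high; origin at the centre of its underside.
- brush: Bystander: flat brush with a wooden handle, about 200 mm long, lying to the left.
- tin: Bystander: brass-coloured shoe polish tin, 76 mm across, 28 mm high.
- jbox: Bystander: white junction box, 85 x 85 x 44 mm.
- torch: Bystander: yellow and black torch lying to the left, about 180 mm long, 40 mm high.
Mind the look-alikes: they are no part of the job. Of the things shaped like the module, the grey one is meant.

How it is judged:
On the way, in this order (a step that is already met when the one before it is completed fails the run):
1. the module is seated flush and square in the pocket, blue end up the slope, before the latch is closed (x of module in the frame of bay between -0.003 and 0.003 m and y of module in the frame of bay between -0.003 and 0.003 m and z of module in the frame of bay between -0.0225 and -0.0175 m and angle between the z axis of module and the z axis of bay, either way round below 0.03 rad and angle between the x axis of module and the x axis of bay, either way round below 0.05 rad and x of module_mark in the frame of bay above 0.03 m and value of joint latch below 0.015 m), for 0.2 s.
2. the latch is slid home over the seated module (x of module in the frame of bay between -0.003 and 0.003 m and y of module in the frame of bay between -0.003 and 0.003 m and z of module in the frame of bay between -0.0225 and -0.0175 m and angle between the z axis of module and the z axis of bay, either way round below 0.03 rad and angle between the x axis of module and the x axis of bay, either way round below 0.05 rad and x of module_mark in the frame of bay above 0.03 m and value of joint latch above 0.024 m), for 0.2 s.
At the end, for the whole second after the job is handed in: The module lies in the pocket, blue end up the slope: centred within 3 mm, its base flush within 2.5 mm, flat within 0.03 rad and square within 0.05 rad; the latch is at least 24 mm along its 28 mm travel; both are at rest and released (all of step 2 and linear speed of module below 0.02 m/s and velocity of joint latch below 0.02 m/s and contact force between the fingers and module below 0.1 N); the robot touches nothing.
It fails at once if the module is dropped or thrown (moves faster than 0.35 m/s untouched by the fingers) (linear speed of module above 0.35 m/s and contact force between the fingers and module below 0.05 N).
It fails at once if another thing on the table is moved by more than 30 mm (distance of any of socket, screwdriver, bowl, brush, tin, jbox, torch from where it was at the start of the episode above 0.03 m).
It also fails if it takes over 51 s, if anything falls off the work surface, if the arm or the gripper's body presses on something with over 40 N, if the wrist force passes 120 N, or if a joint passes its speed limit or range.

ROBOT

A 6-joint arm with a two-finger parallel gripper is mounted at the origin on the work surface. World frame = base frame: x ahead of the robot, y to its left, z up, the work surface at z = 0. Lengths are in m, angles in rad, forces in N, time in s.
With the tool pointing down it reaches from about 0.25 to 0.775 m from the base axis. Payload 4 kg.
Tool frame: the origin (TCP) lies between the finger pads; the fingertips stand 17 mm ahead of it and the grasp point (between the pads) lies 2 mm behind it; z points along the fingers, y is the line along which they close (so a half turn about z gives the same grasp; the last joint's range is limited). The gripper opens to 94 mm and grips with 3 to 60 N. Pads are 16 mm wide; open, the fingers measure 119 mm over their backs; the gripper's body (75 mm by 177 mm) begins 78 mm behind the grasp point.
Start: joints at [-1.215, 0.087, 1.371, -0, 1.684, -0.103], TCP at [0.244, -0.493, 0.223] pointing down, gripper open.
Joint ranges: [-3.1, 3.1], [-0.76, 2.03], [0.27, 2.55], [-1.08, 4.22], [0.17, 2.65], [-2.57, 2.57]. Speed limits (rad/s): [2.79, 2.79, 3.14, 3.14, 3.14, 3.14].

INTERFACE

Orientations are given as a rotation vector (axis times angle).
In Python, from rig import bot, cams, job gives the robot as it stands.
- The arm moves only by the shell command python3 -m jog 'ROWS'. ROWS is a JSON object whose one key "plan" holds a list of rows, each a list of 3 entries, a list of its own where there are three numbers: the turn, a rotation vector about the world's x, y, z in units of 8 degrees (1.0 is 8 degrees), then the shift along the world's x, y, z in units of 40 mm (1.0 is 40 mm), then the opening, from 0 (shut) to 1 (fully open). In form: {"plan": [[[rx, ry, rz], [tx, ty, tz], fingers], ...]}. A call has 1 to 8 rows; each row shifts and turns the commanded pose from where the row before left it; what a row does not reach is not made up. A row lasts 1/8 s, in which the tool goes at most 62.5 mm and 10.7 degrees, less where a joint would pass 70% of its speed; a pose out of reach is approached as far as the arm can. A call is refused whole if a number of a shift passes 1 or a number of a turn 1, either way. A call with a gripper value outside its range is refused whole. The fingers move at their own pace and stop on an object; the grip force is fixed at half the most. Time passes only in rows, so rows that do not move let the fingers close. It gives the time, the measured TCP pose, the force, the opening and the grip force at its end, in the units of the state.
- bot.state(): the state, without advancing time (a new reading comes with each control period).
- cams.camera(name): name is "scene" or "top"; returns (picture, depth): 384x512x3 uint8, red, green, blue; 384x512 float32, m along the optical axis (not along the pixel's ray), 0 where there is no reading.
- cams.camera_info(name): a dict with "camera_matrix" (3x3 intrinsics, pixels), "R" (3x3) and "t" (3): a world point X has camera coordinates R X + t. Camera axes: x right, y down, z forward; pixel columns grow to the right and rows downward; lengths in m; the calibration is good to about 2 mm. A picture is of the moment at which its call begins. camera_info takes no time and is no camera call.
- job.job_done(): hands the job in; it is judged then, once.
The state is a dict: "time": time; "q": joint angles; "qd": joint speeds; "effort": joint torques, N m; "eef_pos": TCP position; "orientation": TCP orientation; "force": force on the tool from outside, world axes, zero at the start; "ft_torque": the same for the moment, N m; "width": finger opening in m; "grasp_force": force on a finger pad.
Only numpy, scipy, OpenCV 4.12 (cv2) and the standard library are available. Lean on these libraries where they do the work, as an engineer would, in place of code of your own. Each camera call takes 0.05 s, during which the arm holds its last target. There are 200 camera calls.

## Working session

There is one attempt and no reset: what is moved stays moved. The work goes in short steps, Python scripts to look and compute and a shell command to move; the robot and the scene stay as the last step left them, time stands still between calls to the robot, and variables do not carry over. Pictures are saved under pics/ and viewed, at most 10 in all, crops included, and the job is handed in when it is done.

```bash
ls; mkdir -p pics; cat > h.py <<'E'
import numpy as np,cv2
from rig import bot,cams,job
def grab(n):
    im,d=cams.camera(n);return im,d
def world(n,u,v,depth):
    c=cams.camera_info(n);K=np.array(c["camera_matrix"]);R=np.array(c["R"]);t=np.array(c["t"])
    p=np.linalg.inv(K)@np.stack([np.ravel(u),np.ravel(v),np.ones(np.size(u))])*np.ravel(depth)
    return (R.T@(p-t.reshape(3,1))).T
def cloud(n,d):
    v,u=np.mgrid[:d.shape[0],:d.shape[1]]
    return world(n,u,v,d).reshape(d.shape+(3,))
E
python3 - <<'E'
from h import *
for n in("scene","top"):
    im,d=grab(n);np.savez(n+"0.npz",im=im,d=d);c=cams.camera_info(n);print(n,np.round(-np.array(c["R"]).T@np.array(c["t"]),3),np.round(c["camera_matrix"],1).tolist())
    cv2.imwrite(f"pics/{n}0.png",cv2.resize(im[:,:,::-1],(800,600),interpolation=cv2.INTER_CUBIC))
print({k:np.round(v,3).tolist() for k,v in bot.state().items()})
E
```

```text
pics
scene [1.437 0.582 0.773] [[426.6, 0.0, 261.3], [0.0, 426.6, 191.3], [0.0, 0.0, 1.0]]
top [0.405 0.019 1.512] [[442.1, 0.0, 256.1], [0.0, 442.1, 191.5], [0.0, 0.0, 1.0]]
{'time': 0.1, 'q': [-1.215, 0.088, 1.372, -0.0, 1.684, -0.103], 'qd': [0.002, -0.003, -0.005, -0.001, 0.0, -0.0], 'effort': [0.003, -34.125, -30.33, 0.072, 0.03, -0.0], 'eef_pos': [0.243, -0.493, 0.221], 'orientation': [-3.057, -0.714, 0.0], 'force': [1.346, 0.431, -0.141], 'ft_torque': [0.03, -0.031, 0.048], 'grasp_force': 0.0, 'width': 0.094}
```

View pics/scene0.png

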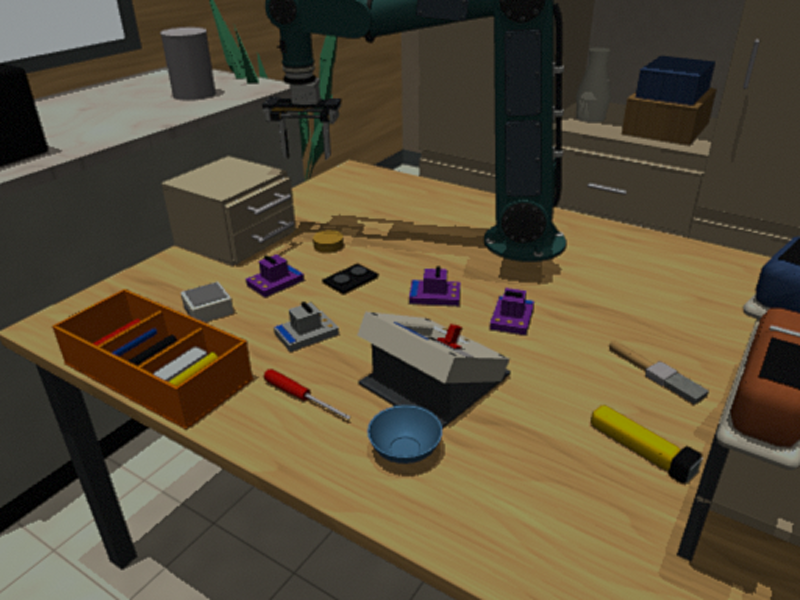

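View pics/top0.png

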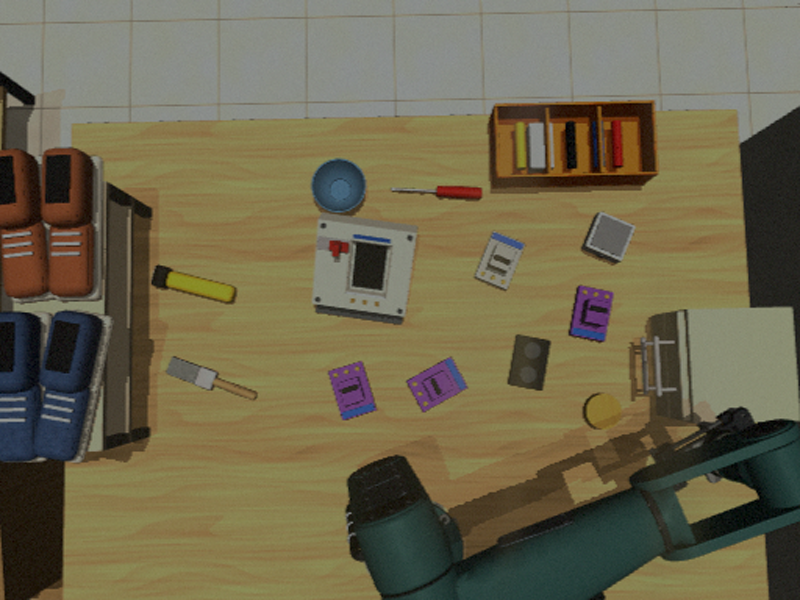

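Top view (800x600 pixels):
- The grey module is at (500,260), with its blue end up and away from the robot.
- The look-alikes are three purple modules at (352,390), (437,384) and (592,313), the black socket at (529,362) and the white jbox at (609,237). I choose the grey one.
- The box is at (365,270), with its pocket at (370,265), its blue stripe at (372,239) and the red latch at (338,248).

```bash
cat > m.py <<'E'
from h import *
f=np.load("top0.npz");im,d=f["im"],f["d"];P=cloud("top",d)
hsv=cv2.cvtColor(im,cv2.COLOR_RGB2HSV)
K=np.array(cams.camera_info("top")["camera_matrix"])
def onplane(pts,n,p0):
    a=world("top",pts[:,0],pts[:,1],np.ones(len(pts)));c=cams.camera_info("top");o=-np.array(c["R"]).T@np.array(c["t"])
    r=a-o;s=((p0-o)@n)/(r@n);return o+r*s[:,None]
def rect(m,n,p0,name):
    cs=cv2.findContours(m.astype(np.uint8),cv2.RETR_EXTERNAL,cv2.CHAIN_APPROX_NONE)[0];c=max(cs,key=cv2.contourArea)[:,0].astype(float)
    return onplane(c,n,p0)
z=np.array([0,0,1.])
# module
s=np.s_[145:190,298:340]
def sub(m):
    o=np.zeros(m.shape,bool);o[s]=m[s];return o
Z=P[...,2]
m=sub((Z>0.010)&(Z<0.08));print("npx",m.sum(),"z",np.round(np.percentile(Z[m],[5,30,50,70,95]),4))
q=rect(m,z,np.array([0,0,.02]),"mod")[:,:2];r=cv2.minAreaRect((q*1000).astype(np.float32));print("module rect",np.round(r[0],1),np.round(r[1],1),r[2])
b=sub((hsv[...,0]>100)&(hsv[...,0]<125)&(hsv[...,1]>110));v,u=np.nonzero(b)
print("blue ctr",np.round(onplane(np.c_[u,v].astype(float),z,np.array([0,0,.02])).mean(0),4),b.sum())
t=sub(Z>0.05);print("nose top ctr",np.round(P[t].mean(0),4),t.sum());r=cv2.minAreaRect((P[t][:,:2]*1000).astype(np.float32));print(np.round(r[0],1),np.round(r[1],1),r[2])
# bay
s=np.s_[138:208,198:270]
w=sub((Z>.03)&(hsv[...,1]<50)&(hsv[...,2]>90));Q=P[w]
for _ in range(6):
    c=Q.mean(0);n=np.linalg.svd(Q-c,full_matrices=False)[2][2];n*=np.sign(n[2]);e=(Q-c)@n;Q=Q[abs(e)<max(.003,1.5*e.std())]
print("face n",n.round(4),"tilt",np.degrees(np.arccos(n[2])),"c",c.round(4),len(Q),e.std())
yb=np.cross(n*0+z,n);yb/=np.linalg.norm(yb);  # level
xb=np.cross(yb,n)
if xb[2]<0: xb=-xb;yb=np.cross(n,xb)
print("xb",xb.round(3),"yb",yb.round(3))
B=np.c_[xb,yb,n]
fm=sub((abs((P-c)@n)<.006)&(Z>.02))|0
fm=cv2.morphologyEx(fm.astype(np.uint8),cv2.MORPH_CLOSE,np.ones((3,3)))
def inb(p): return (p-c)@B
q=inb(rect(fm,n,c,""));r=cv2.minAreaRect((q[:,:2]*1000).astype(np.float32));print("face rect rel c",np.round(r[0],1),np.round(r[1],1),r[2])
b=sub((hsv[...,0]>100)&(hsv[...,0]<125)&(hsv[...,1]>110));q=inb(rect(b,n,c,""));r=cv2.minAreaRect((q[:,:2]*1000).astype(np.float32));print("stripe",np.round(r[0],1),np.round(r[1],1),r[2])
dp=(P-c)@n;pk=sub((dp<-.010)&(dp>-.03));pk=cv2.morphologyEx(pk.astype(np.uint8),cv2.MORPH_OPEN,np.ones((3,3)))
q=(P[pk>0]-c)@B;print("pocket floor med depth",np.median(q[:,2]));r=cv2.minAreaRect((q[:,:2]*1000).astype(np.float32));print("pocket",np.round(r[0],1),np.round(r[1],1),r[2])
dk=sub(hsv[...,2]<60);dk[:, :218]=0;dk[:,252:]=0;dk[192:]=0;q=inb(rect(dk,n,c,""));r=cv2.minAreaRect((q[:,:2]*1000).astype(np.float32));print("dark",np.round(r[0],1),np.round(r[1],1),r[2])
rd=sub(((hsv[...,0]<8)|(hsv[...,0]>172))&(hsv[...,1]>130));q=(P[rd]-c)@B;h=q[q[:,2]>.03];print("red hi",h.mean(0).round(4),len(h));h=q[(q[:,2]>0)&(q[:,2]<.012)];print("tongue",h.min(0).round(4),h.max(0).round(4))
cv2.imwrite("pics/crop1.png",cv2.resize(im[130:215,195:345,::-1],(800,453),interpolation=cv2.INTER_CUBIC))
E
python3 m.py
```

```text
npx 721 z [0.0148 0.0192 0.0219 0.0373 0.0649]
module rect [ 613.7 -200. ] [ 76.  111.4] 66.37435150146484
blue ctr [ 0.6558 -0.2191  0.02  ] 65
nose top ctr [ 0.6097 -0.1962  0.0897] 206
[ 511.8 -110.6] [ 53.8 330.8] 48.618553161621094
face n [-0.4915  0.0809  0.8671] tilt 29.87720312376004 c [0.5937 0.0954 0.0965] 1602 0.0016281541820305913
xb [ 0.856 -0.141  0.498] yb [ 0.162  0.987 -0.   ]
face rect rel c [-1.2 -1.2] [199.9 193.6] 89.97076416015625
stripe [ 66.5 -11.9] [67.5  7.1] 89.8305892944336
pocket floor med depth -0.019591330982414557
pocket [-63.7   9.3] [111.1 247.6] 68.08454132080078
dark [  5.7 -13.4] [61.7 99.2] 89.83431243896484
red hi [0.0469 0.0529 0.0385] 35
tongue [0.0328 0.0337 0.0028] [0.0548 0.0706 0.0117]
```

View pics/crop1.png

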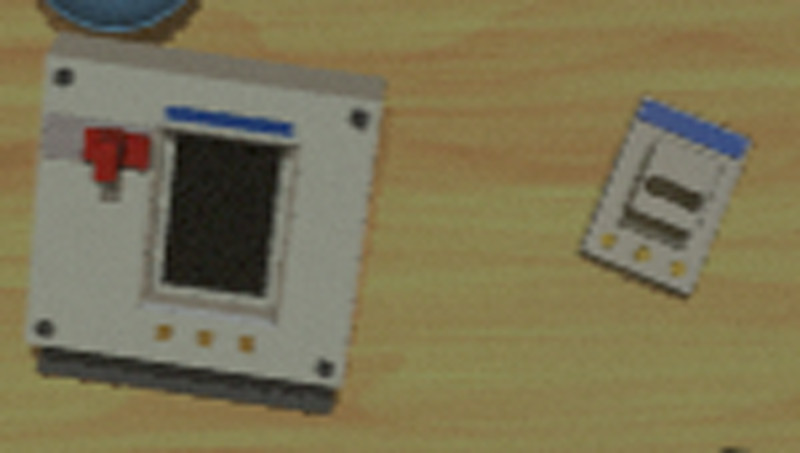

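The crop shows the grey module at (665,195) with its blue end up-right, and the box pocket at (220,215). The red tab is at (105,150) and clear. Next I refine the bay origin with sub-pixel measurements from both cameras.

```bash
cat > m2.py <<'E'
from h import *
n=np.array([-0.4915,.0809,.8671]);n/=np.linalg.norm(n);c0=np.array([.5937,.0954,.0965])
yb=np.cross([0,0,1.],n);yb/=np.linalg.norm(yb);xb=np.cross(yb,n)
if xb[2]<0: xb=-xb
yb=np.cross(n,xb);B=np.c_[xb,yb,n]
O=c0+B@np.array([-.0015,-.0132,0])
def rectify(name,im,S=4,zoff=0.):   # S px/mm; rows: x from 110 down to -110, cols: y from 125 down to -100
    ci=cams.camera_info(name);K,R,t=[np.array(ci[k]) for k in("camera_matrix","R","t")]
    x=np.arange(110,-110,-1/S);y=np.arange(125,-100,-1/S);X,Y=np.meshgrid(x,y,indexing="ij")
    W=O+np.stack([X,Y,0*X+zoff],-1)/1000@B.T;p=(W@R.T+t)@K.T
    return cv2.remap(im,(p[...,0]/p[...,2]).astype(np.float32),(p[...,1]/p[...,2]).astype(np.float32),cv2.INTER_CUBIC)
if __name__=="__main__":
  print("O",O.round(4),"yaw",np.degrees(np.arctan2(xb[1],xb[0])))
  out=[]
  for name in("top","scene"):
    f=np.load(name+"0.npz");im=f["im"];r=rectify(name,im);out.append(cv2.resize(r,None,fx=.44,fy=.44)[:,:,::-1])
    P=cloud(name,f["d"]);print(name,"table z med",np.median(P[...,2][abs(P[...,2])<.01]).round(4))
    q=(P-O)@B;m=(abs(q[...,0])<.08)&(q[...,1]<-.05)&(q[...,1]>-.08)&(abs(q[...,2])<.01);print(" face z mean",q[m][:,2].mean().round(4))
    h=cv2.cvtColor(r,cv2.COLOR_RGB2HSV);b=((h[...,0]>100)&(h[...,0]<125)&(h[...,1]>95)).astype(np.uint8)
    cs=max(cv2.findContours(b[:300],cv2.RETR_EXTERNAL,cv2.CHAIN_APPROX_NONE)[0],key=cv2.contourArea);rr=cv2.minAreaRect(cs)
    print(" stripe x %.1f y %.1f"%(110-rr[0][1]/4,125-rr[0][0]/4),np.array(rr[1])/4,rr[2])
    g=cv2.cvtColor(r,cv2.COLOR_RGB2GRAY).astype(float)
    def edges(prof,axis0,lab):
        gr=np.gradient(cv2.GaussianBlur(prof.reshape(-1,1),(1,9),0).ravel());k=[i for i in range(3,len(gr)-3) if abs(gr[i])==abs(gr[i-3:i+4]).max() and abs(gr[i])>1.2]
        print(" ",lab,[(round(axis0-i/4,1),round(gr[i],1)) for i in k])
    yc=lambda y:int((125-y)*4);xc=lambda x:int((110-x)*4)
    edges(g[:,yc(20):yc(-20)].mean(1),110,"x profile |y|<20")
    edges(g[:,yc(-55):yc(-75)].mean(1),110,"x profile y -55..-75")
    edges(g[xc(20):xc(-20)].mean(0),125,"y profile |x|<20")
  cv2.imwrite("pics/rect1.png",np.hstack(out))
E
python3 m2.py
```

```text
O [0.5903 0.0826 0.0958] yaw -9.346970617932906
top table z med 0.0003
 face z mean 0.0001
 stripe x 68.2 y 1.5 [ 8.5 74. ] 90.0
  x profile |y|<20 [(93.2, np.float64(1.8)), (72.5, np.float64(-5.1)), (63.8, np.float64(5.1)), (58.0, np.float64(-5.8)), (-42.8, np.float64(5.7)), (-48.5, np.float64(-1.6)), (-56.2, np.float64(1.8)), (-96.5, np.float64(-5.4)), (-106.2, np.float64(1.3))]
  x profile y -55..-75 [(93.2, np.float64(1.8)), (76.5, np.float64(1.3)), (-90.2, np.float64(1.4)), (-96.5, np.float64(-5.7))]
  y profile |x|<20 [(43.5, np.float64(-1.7)), (37.5, np.float64(1.9)), (31.8, np.float64(-5.8)), (-32.0, np.float64(4.7)), (-43.2, np.float64(1.3))]
scene table z med -0.0011
 face z mean -0.0009
 stripe x 64.0 y 1.9 [71.49641418 17.84738541] 4.085616588592529
  x profile |y|<20 [(74.8, np.float64(-1.5))]
  x profile y -55..-75 []
  y profile |x|<20 [(114.5, np.float64(2.4)), (50.5, np.float64(-1.5)), (23.0, np.float64(2.1))]
```

View pics/rect1.png

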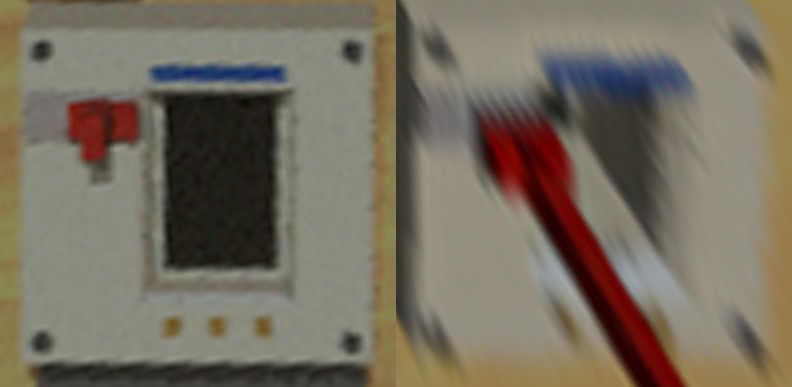

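The top view shows the pocket mouth, the stripe and the face edges. Together they put the bay origin at about (0.5889, 0.0831, 0.0950), yaw -9.35°. The module is at (0.6137, -0.200), yaw -23.6°. I move above it now.

```bash
python3 -m jog '{"plan":[[[0,0,-0.6],[0.93,0.73,-0.1],1],[[0,0,-0.6],[0.93,0.73,-0.1],1],[[0,0,-0.6],[0.93,0.73,-0.1],1],[[0,0,-0.6],[0.93,0.73,-0.1],1],[[0,0,-0.6],[0.93,0.73,-0.1],1],[[0,0,-0.6],[0.93,0.73,-0.1],1],[[0,0,-0.6],[0.93,0.73,-0.1],1],[[0,0,-0.6],[0.93,0.73,-0.1],1]]}'
python3 -m jog '{"plan":[[[0,0,-0.7],[0.9,0.73,-0.4],1],[[0,0,-0.74],[0.93,0.76,-0.4],1],[[0,0,0],[0,0,-0.4],1],[[0,0,0],[0,0,0],1],[[0,0,0],[0,0,0],1]]}'
cat > goal.py <<'E'
from h import *
from scipy.spatial.transform import Rotation as Ro
from m2 import B
O=np.array([.5889,.0831,.0950])
def st():
    s=bot.state();return np.array(s["eef_pos"]),Ro.from_rotvec(s["orientation"]),s
def units(goal,Rg):
    p,R,s=st();print("t",round(s["time"],2),"pos",p.round(4),"q",np.round(s["q"],2),"F",np.round(s["force"],1),"w",round(s["width"],4),"g",round(s["grasp_force"],1))
    print("shift units",((goal-p)/.04).round(3),"turn units",(np.degrees((Rg*R.inv()).as_rotvec())/8).round(3))
def down(yaw): # tool x along yaw+180 or yaw chosen nearest
    p,R,_=st();best=None
    for a in(0,180):
        y=np.radians(yaw+a);G=Ro.from_matrix(np.array([[np.cos(y),np.sin(y),0],[np.sin(y),-np.cos(y),0],[0,0,-1.]]))
        if best is None or (G*R.inv()).magnitude()<(best*R.inv()).magnitude(): best=G
    return best
E
python3 - <<'E'
from goal import *
units(np.array([.6137,-.2,.043]),down(-23.6))
im,d=grab("top");np.savez("top1.npz",im=im,d=d)
im,d=grab("scene");cv2.imwrite("pics/s1.png",cv2.resize(im[150:260,130:280,::-1],(800,587),interpolation=cv2.INTER_CUBIC))
E
```

```text
time: 1.1
eef_pos: [0.542, -0.2583, 0.1897]
orientation: [-3.123, 0.336, 0.002]
force: [-0.1, -0.2, 0.4]
width: 0.0941
grasp_force: 0.0
time: 1.72
eef_pos: [0.6137, -0.201, 0.143]
orientation: [3.074, -0.645, 0.0]
force: [0.3, 0.2, -0.1]
width: 0.0938
grasp_force: 0.0
t 1.73 pos [ 0.6137 -0.201   0.143 ] q [-0.4   0.33  1.25 -0.    1.57  1.58] F [ 0.3  0.2 -0.1] w 0.0938 g 0.0
shift units [-1.0e-03  2.6e-02 -2.5e+00] turn units [0.004 0.001 0.013]
```

View pics/s1.png

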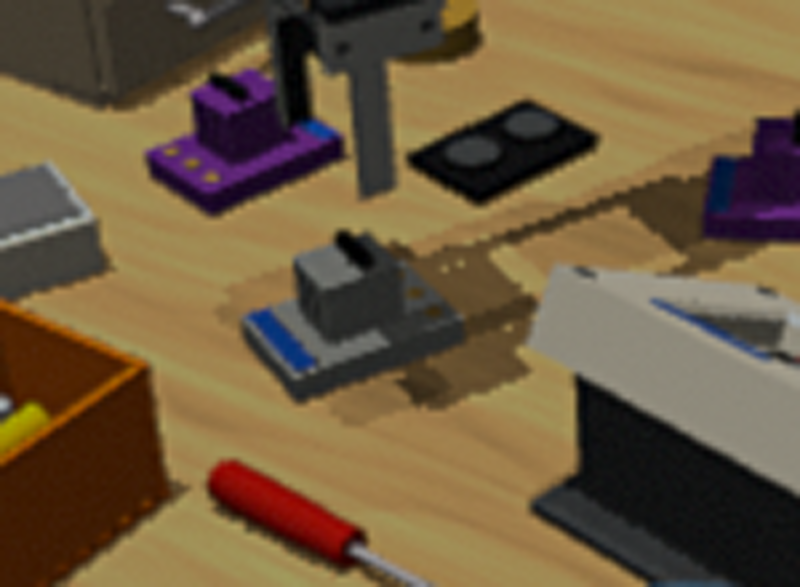

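The crop shows the grey module at (350,320) with open fingers above it at (295,100) and (375,180), straddling the nose axis. I go down and grip.

```bash
python3 -m jog '{"plan":[[[0,0,0],[0,0.02,-0.6],1],[[0,0,0],[0,0,-0.6],1],[[0,0,0],[0,0,-0.5],1],[[0,0,0],[0,0,-0.4],1],[[0,0,0],[0,0,-0.25],1],[[0,0,0],[0,0,-0.15],1],[[0,0,0],[0,0,0],0],[[0,0,0],[0,0,0],0]]}'
python3 -m jog '{"plan":[[[0,0,0],[0,0,0],0],[[0,0,0],[0,0,0],0],[[0,0,0],[0,0,0],0],[[0,0,0],[0,0,0],0]]}'
```

```text
time: 2.82
eef_pos: [0.6149, -0.1993, 0.0433]
orientation: [3.075, -0.643, 0.002]
force: [-0.2, 0.6, -0.3]
width: 0.0772
grasp_force: 0.0
time: 3.32
eef_pos: [0.6143, -0.1996, 0.0427]
orientation: [3.074, -0.643, 0.0]
force: [-1.0, -1.3, 1.1]
width: 0.044
grasp_force: 30.0
```

```bash
python3 -m jog '{"plan":[[[0,0,0],[0,0,0.3],0],[[0,0,0],[0,0,0.6],0],[[0,0,0],[0,0,0.8],0],[[0,0,0],[0,0,0.8],0],[[0,0,0],[0,0,0.8],0],[[0,0,0],[0,0,0.7],0],[[0,0,0],[0,0,0.3],0],[[0,0,0],[0,0,0],0]]}'
cat >> goal.py <<'E'
# module x axis in tool at grasp: module yaw -23.6; tool x parallel (sign sg)
def bay_tool():
    _,R,_=st();c=[]
    for s in(1,-1):
        c.append(Ro.from_matrix(np.c_[s*B[:,0],-s*B[:,1],-B[:,2]]))
    return min(c,key=lambda G:(G*R.inv()).magnitude())
def inbay():
    p,R,_=st();return ((p-O)@B*1000).round(1)
E
python3 - <<'E'
from goal import *
_,R,_=st();print("tool x",R.as_matrix()[:,0].round(3))
units(O+B@np.array([.0004,0,.0827]),bay_tool())
im,d=grab("scene");cv2.imwrite("pics/s2.png",cv2.resize(im[90:250,110:310,::-1],(750,600),interpolation=cv2.INTER_CUBIC))
E
```

```text
time: 4.32
eef_pos: [0.6146, -0.1991, 0.2151]
orientation: [3.075, -0.643, 0.002]
force: [0.1, 0.7, -3.2]
width: 0.0441
grasp_force: 30.0
tool x [ 0.916 -0.401  0.001]
t 4.33 pos [ 0.6146 -0.1991  0.2151] q [-0.4   0.3   1.13  0.    1.71  1.58] F [ 0.1  0.7 -3.2] w 0.0441 g 30.0
shift units [-1.651  7.221 -1.204] turn units [-1.061 -3.582  1.744]
```

View pics/s2.png

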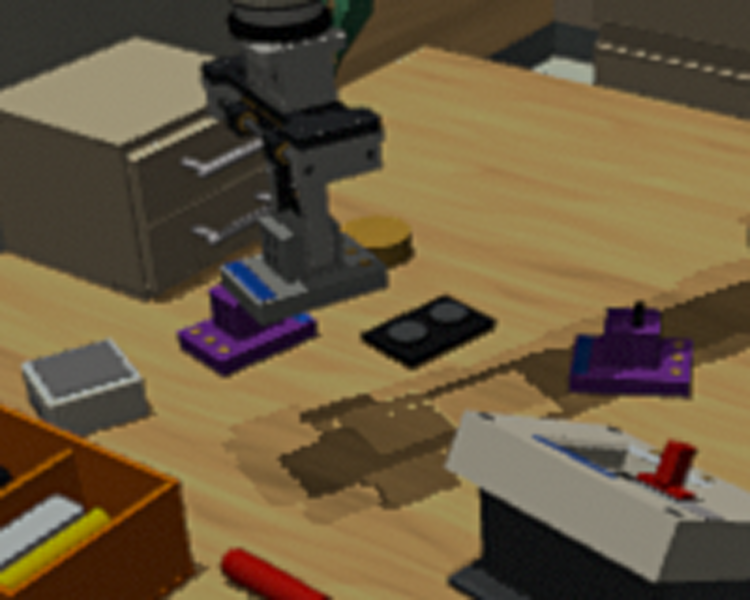

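The module is held level at (305,275), with its blue end towards the camera as expected. I carry it to 40 mm above the pocket.

```bash
python3 -m jog '{"plan":[[[-0.1,-0.35,0.2],[-0.15,0.5,0.1],0],[[-0.13,-0.45,0.22],[-0.2,0.9,0.1],0],[[-0.14,-0.45,0.22],[-0.2,0.95,0],0],[[-0.14,-0.47,0.22],[-0.2,0.95,0],0],[[-0.14,-0.47,0.22],[-0.2,0.95,0],0],[[-0.14,-0.47,0.22],[-0.2,0.95,0],0],[[-0.14,-0.47,0.22],[-0.2,0.9,-0.2],0],[[-0.13,-0.45,0.22],[-0.2,0.7,-0.3],0]]}'
python3 -m jog '{"plan":[[[0,0,0],[-0.1,0.4,-0.5],0],[[0,0,0],[0,0,-0.4],0],[[0,0,0],[0,0,0],0],[[0,0,0],[0,0,0],0]]}'
cat >> goal.py <<'E'
def seen():   # module pose in hand, from both cameras, in bay frame
    for nm in("top","scene"):
        im,d=grab(nm);P=(cloud(nm,d)-O)@B*1000;np.savez(nm+"_l.npz",im=im,d=d)
        h=cv2.cvtColor(im,cv2.COLOR_RGB2HSV);p=P
        b=(h[...,0]>100)&(h[...,0]<125)&(h[...,1]>95)&(abs(P[...,1])<60)&(abs(P[...,0])<80)&(d>0)
        zt=inbay()[2]
        m=b&(P[...,2]>zt-42)&(P[...,2]<zt)
        if m.sum()>5: print(nm,"blue of module: mean",P[m].mean(0).round(1),"n",m.sum())
        g=(abs(P[...,0])<75)&(abs(P[...,1])<50)&(abs(P[...,2]-(zt-22.7))<6)&(h[...,1]<60)
        Q=P[g]
        if len(Q)>30:
            c=Q.mean(0);k=np.linalg.lstsq(np.c_[Q[:,:2],np.ones(len(Q))],Q[:,2],rcond=None)[0];print(nm,"base top n",len(Q),"slopes x,y deg",np.degrees(k[:2]).round(1),"z at 0 rel tcp",(k[2]-zt).round(1),"x,y range",np.percentile(Q[:,0],[2,98]).round(1),np.percentile(Q[:,1],[2,98]).round(1))
E
python3 - <<'E'
from goal import *
print("tcp in bay",inbay());units(O+B@np.array([.0004,0,.0827]),bay_tool())
seen()
a=np.load("top_l.npz")["im"][125:215,190:290,::-1];b=np.load("scene_l.npz")["im"][150:270,210:343,::-1]
cv2.imwrite("pics/s3.png",np.hstack([cv2.resize(x,(400,360),interpolation=cv2.INTER_CUBIC) for x in(a,b)]))
E
```

```text
time: 5.38
eef_pos: [0.5506, 0.0742, 0.2]
orientation: [2.986, -0.243, 0.791]
force: [1.2, 0.6, -2.7]
width: 0.0439
grasp_force: 30.0
time: 5.88
eef_pos: [0.549, 0.088, 0.1669]
orientation: [2.984, -0.247, 0.794]
force: [0.2, -0.5, -2.9]
width: 0.0438
grasp_force: 30.0
tcp in bay [ 1.  -1.7 82.3]
t 5.88 pos [0.549  0.088  0.1669] q [ 0.15 -0.21  1.85 -0.18  1.01  1.95] F [ 0.2 -0.5 -2.9] w 0.0438 g 30.0
shift units [-0.01   0.044  0.001] turn units [ 0.008 -0.008  0.018]
top blue of module: mean [46.9 -0.8 60.2] n 95
top base top n 224 slopes x,y deg [ 0.5 -0.6] z at 0 rel tcp -23.2 x,y range [-4.1 58.6] [-39.4  35.7]
scene blue of module: mean [46.4  0.8 60. ] n 23
scene base top n 164 slopes x,y deg [-2.2 -2.9] z at 0 rel tcp -22.1 x,y range [-34.4  58.7] [-31.5  38.5]
```

View pics/s3.png

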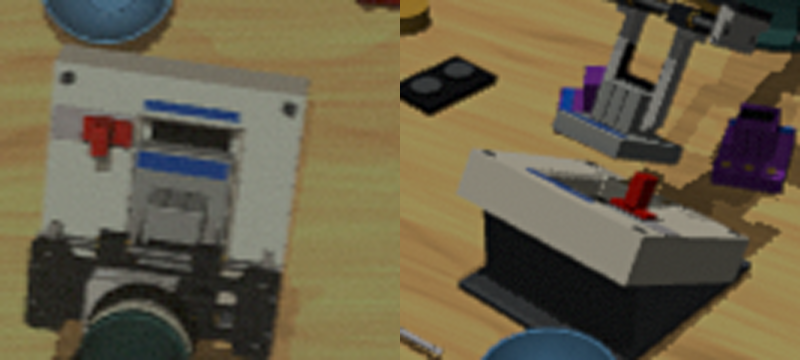

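Left (top view): the module's blue end (180,165) is square under the box stripe (195,110). Right: it sits level with the face. It reads about 1.5 mm too high in x and 1.7 mm low in y, so I correct that and descend along the normal.

```bash
python3 -m jog '{"plan":[[[0,0,0.02],[-0.025,0.047,-0.019],0],[[0,0,0],[0.1,-0.016,-0.173],0],[[0,0,0],[0.12,-0.02,-0.21],0],[[0,0,0],[0.1,-0.016,-0.173],0],[[0,0,0],[0.07,-0.012,-0.13],0],[[0,0,0],[0.04,-0.006,-0.07],0],[[0,0,0],[0,0,0],0],[[0,0,0],[0,0,0],0]]}'
python3 - <<'E'
from goal import *
print("tcp in bay",inbay());units(O+B@np.array([-.0005,0,.0227]),bay_tool())
seen()
E
```

```text
time: 6.98
eef_pos: [0.5647, 0.088, 0.1359]
orientation: [2.986, -0.241, 0.795]
force: [0.1, -0.4, -2.7]
width: 0.0435
grasp_force: 30.0
tcp in bay [-1.   0.9 47.7]
t 6.97 pos [0.5647 0.088  0.1359] q [ 0.14 -0.15  1.86 -0.19  0.94  1.95] F [ 0.1 -0.4 -2.7] w 0.0435 g 30.0
shift units [ 0.315 -0.075 -0.536] turn units [ 0.006 -0.007 -0.012]
top blue of module: mean [45.6  3.3 25.8] n 95
top base top n 205 slopes x,y deg [-1.6  0.1] z at 0 rel tcp -21.7 x,y range [-7.7 56.1] [-36.3  38.3]
scene blue of module: mean [44.9  3.1 25. ] n 28
scene base top n 133 slopes x,y deg [-3.4 -1.8] z at 0 rel tcp -21.1 x,y range [-41.7  57.5] [-31.5  40.9]
```

```bash
python3 -m jog '{"plan":[[[0,0,0],[0.0,-0.025,0],0],[[0,0,0],[0.04,-0.007,-0.07],0],[[0,0,0],[0.04,-0.007,-0.07],0],[[0,0,0],[0.04,-0.007,-0.07],0],[[0,0,0],[0,0,0],0]]}'
python3 -c "
from goal import *
print(inbay())"
```

```text
time: 7.7
eef_pos: [0.5692, 0.086, 0.1264]
orientation: [2.986, -0.241, 0.793]
force: [-1.1, -0.3, -3.8]
width: 0.0437
grasp_force: 30.0
[-1.6 -0.3 37.2]
```

```bash
python3 -m jog '{"plan":[[[0,0,0],[0.03,-0.005,-0.055],0],[[0,0,0],[0.03,-0.005,-0.055],0],[[0,0,0],[0.025,-0.004,-0.043],0],[[0,0,0],[0,0,0],0],[[0,0,0],[0,0,0],0]]}'
python3 -c "
from goal import *
print(inbay());seen()"
```

```text
time: 8.32
eef_pos: [0.5728, 0.0855, 0.121]
orientation: [2.986, -0.241, 0.794]
force: [-0.0, -0.2, -2.4]
width: 0.0438
grasp_force: 30.0
[-1.2 -0.2 30.7]
top blue of module: mean [54.7  2.1  5.5] n 144
top base top n 262 slopes x,y deg [-0.6 -0.1] z at 0 rel tcp -23.4 x,y range [-35.1  66.5] [-47.9  47.3]
scene blue of module: mean [54.3  1.5  5.1] n 46
scene base top n 131 slopes x,y deg [-1.8 -1.2] z at 0 rel tcp -22.6 x,y range [-47.1  56.4] [-33.8  38.9]
```

Inside the pocket with no contact; about 8 mm is left.

```bash
python3 -m jog '{"plan":[[[0,0,0],[0.03,-0.005,-0.055],0],[[0,0,0],[0.03,-0.005,-0.055],0],[[0,0,0],[0.025,-0.004,-0.043],0],[[0,0,0],[0.015,-0.003,-0.026],0],[[0,0,0],[0,0,0],0],[[0,0,0],[0,0,0],0]]}'
python3 -c "
from goal import *
print(inbay());seen()"
```

```text
time: 9.18
eef_pos: [0.5767, 0.0849, 0.1139]
orientation: [2.986, -0.241, 0.794]
force: [-2.2, 1.3, -2.0]
width: 0.0436
grasp_force: 30.0
[-1.2 -0.2 22.5]
top blue of module: mean [54.5  1.5  0.7] n 144
top base top n 438 slopes x,y deg [-0.1 -0. ] z at 0 rel tcp -22.7 x,y range [-63.1  71.9] [-49.2  47.8]
scene blue of module: mean [51.9 -0.6 -0.2] n 51
scene base top n 124 slopes x,y deg [0.7 0.4] z at 0 rel tcp -22.8 x,y range [-70.5  74. ] [-48.4  49.2]
```

```bash
python3 -m jog '{"plan":[[[0,0,0],[0.02,-0.004,-0.035],0],[[0,0,0],[0,0,0],0],[[0,0,0],[0,0,0],0]]}'
python3 -c "
from goal import *
print(inbay());_,_,s=st();print('n force',np.array(s['force'])@B)"
```

```text
time: 9.65
eef_pos: [0.5768, 0.0849, 0.1136]
orientation: [2.986, -0.241, 0.793]
force: [-12.6, 0.7, 5.5]
width: 0.0439
grasp_force: 30.0
[-1.4 -0.2 22.2]
n force [-8.13558413 -1.32176611 11.05241805]
```

Contact is firm at the expected depth, so I open and back out along the normal.

```bash
python3 -m jog '{"plan":[[[0,0,0],[-0.02,0.004,0.03],0],[[0,0,0],[0,0,0],1],[[0,0,0],[0,0,0],1],[[0,0,0],[0,0,0],1],[[0,0,0],[0,0,0],1],[[0,0,0],[0,0,0],1],[[0,0,0],[-0.1,0.016,0.17],1],[[0,0,0],[-0.25,0.04,0.43],1]]}'
python3 -m jog '{"plan":[[[0,0,0],[-0.4,0.07,0.7],1],[[0,0,0],[-0.3,0.05,0.5],0],[[0,0,0],[0,0,0],0],[[0,0,0],[0,0,0],0]]}'
python3 - <<'E'
from goal import *
print(inbay());_,_,s=st();print("F",np.round(s["force"],1))
seen()
t=np.load("top_l.npz");P=(cloud("top",t["d"])-O)@B*1000;h=cv2.cvtColor(t["im"],cv2.COLOR_RGB2HSV)
rd=((h[...,0]<8)|(h[...,0]>172))&(h[...,1]>130)&(abs(P[...,0]-47)<25)&(abs(P[...,1]-65)<40);q=P[rd];k=q[q[:,2]>33];print("tab top",k.mean(0).round(1),k.min(0).round(1),k.max(0).round(1),len(k))
units(O+B@np.array([.047,.097,.080]),bay_tool())
a=t["im"][125:215,190:290,::-1];b=np.load("scene_l.npz")["im"][150:270,210:343,::-1]
cv2.imwrite("pics/s4.png",np.hstack([cv2.resize(x,(400,360),interpolation=cv2.INTER_CUBIC) for x in(a,b)]))
E
```

```text
time: 10.65
eef_pos: [0.562, 0.0869, 0.137]
orientation: [2.986, -0.241, 0.791]
force: [-0.1, 0.3, 0.2]
width: 0.0942
grasp_force: 0.0
time: 11.15
eef_pos: [0.5345, 0.0918, 0.1849]
orientation: [2.986, -0.241, 0.793]
force: [-0.5, -0.1, 0.5]
width: 0.0674
grasp_force: 0.0
[ -3.   -0.2 105.4]
F [-0.5 -0.1  0.5]
tab top [49.3 65.9 37.7] [36.3 59.2 33.9] [60.9 72.7 46.2] 33
t 11.25 pos [0.5344 0.0917 0.184 ] q [ 0.16 -0.25  1.85 -0.18  1.06  1.95] F [-0.7 -0.1 -0.4] w 0.0595 g 0.0
shift units [1.779 2.174 0.095] turn units [ 0.009 -0.029 -0.01 ]
```

View pics/s4.png

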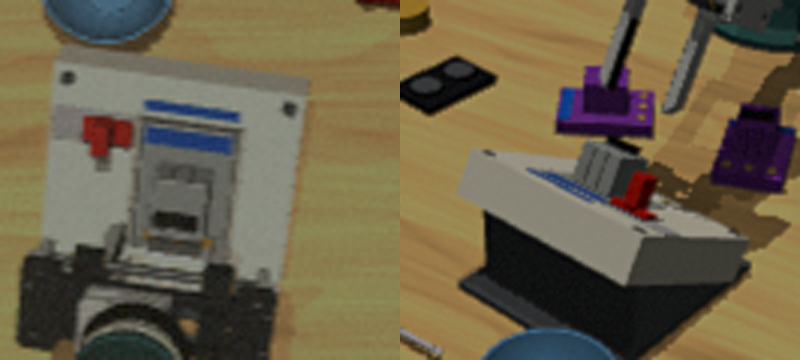

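The module is seated flush (left: (187,185), blue next to the blue stripe), and the tab is at (105,130), y ≈ 66 mm. I go beside the tab with the fingers closed.

```bash
python3 -m jog '{"plan":[[[0,0,0],[0.4,0.5,0.02],0],[[0,0,0],[0.6,0.75,0.03],0],[[0,0,0],[0.5,0.6,0.03],0],[[0,0,0],[0.28,0.32,0.015],0],[[0,0,0],[0,0,0],0],[[0,0,0],[0,0,0],0],[[0,0,0],[0.2,-0.03,-0.35],0],[[0,0,0],[0.2,-0.03,-0.35],0]]}'
python3 -m jog '{"plan":[[[0,0,0],[0.15,-0.03,-0.26],0],[[0,0,0],[0.05,-0.01,-0.1],0],[[0,0,0],[0,0,0],0],[[0,0,0],[0,0,0],0]]}'
python3 -c "
from goal import *
print(inbay());units(O+B@np.array([.047,.0595,.031]),bay_tool())"
```

```text
time: 12.25
eef_pos: [0.622, 0.1755, 0.1604]
orientation: [2.986, -0.242, 0.794]
force: [-0.4, -0.5, -0.6]
width: 0.0009
grasp_force: 0.0
time: 12.75
eef_pos: [0.6302, 0.1749, 0.1477]
orientation: [2.986, -0.241, 0.796]
force: [0.1, 0.4, 0.6]
width: 0.0007
grasp_force: 0.0
[48.7 97.3 32.8]
t 12.75 pos [0.6302 0.1749 0.1477] q [ 0.3   0.05  1.65 -0.27  0.98  2.13] F [0.1 0.4 0.6] w 0.0007 g 0.0
shift units [-0.167 -0.93  -0.059] turn units [ 0.004 -0.004 -0.013]
```

```bash
python3 -m jog '{"plan":[[[0,0,0],[-0.02,-0.12,0],0],[[0,0,0],[-0.02,-0.12,0],0],[[0,0,0],[-0.02,-0.12,0],0],[[0,0,0],[-0.02,-0.12,0],0],[[0,0,0],[-0.02,-0.12,0],0],[[0,0,0],[-0.02,-0.12,0],0],[[0,0,0],[0,0,0],0]]}'
cat >> goal.py <<'E'
def tab():
    im,d=grab("top");P=(cloud("top",d)-O)@B*1000;h=cv2.cvtColor(im,cv2.COLOR_RGB2HSV)
    rd=((h[...,0]<8)|(h[...,0]>172))&(h[...,1]>130)&(abs(P[...,0]-47)<25)&(abs(P[...,1]-50)<50);q=P[rd];k=q[q[:,2]>33];print("tab",k.mean(0).round(1),len(k),"red y",q[:,1].min().round(1),q[:,1].max().round(1));return im
E
python3 -c "
from goal import *
print(inbay());_,_,s=st();print('F bay',np.array(s['force'])@B);tab()"
```

```text
time: 13.62
eef_pos: [0.6252, 0.1453, 0.1471]
orientation: [2.985, -0.242, 0.794]
force: [0.5, 0.4, 1.0]
width: 0.0003
grasp_force: 0.3
[48.3 67.2 32.4]
F bay [0.83074592 0.45460188 0.66297281]
tab [51.8 47.2 38.2] 28 red y 27.7 63.3
```

```bash
python3 -m jog '{"plan":[[[0,0,0],[-0.015,-0.08,0],0],[[0,0,0],[-0.01,-0.07,0],0],[[0,0,0],[-0.005,-0.04,0],0],[[0,0,0],[0,0,0],0],[[0,0,0],[0,0,0],0]]}'
python3 -c "
from goal import *
print(inbay());_,_,s=st();print('F bay',np.array(s['force'])@B);tab()"
```

```text
time: 14.3
eef_pos: [0.6241, 0.1391, 0.147]
orientation: [2.987, -0.241, 0.795]
force: [1.7, 5.4, -0.6]
width: 0.0006
grasp_force: 2.5
[48.1 61.  32.3]
F bay [ 0.37987779  5.64852949 -0.88808094]
tab [52.2 41.  44.3] 29 red y 20.8 57.8
```

The latch tip is at y ≈ 20.8 and the force is rising, so it is at the stop. I press slightly more to confirm, then retreat.

```bash
python3 -m jog '{"plan":[[[0,0,0],[-0.01,-0.05,0],0],[[0,0,0],[0,0,0],0],[[0,0,0],[0,0,0],0]]}'
python3 -m jog '{"plan":[[[0,0,0],[0.03,0.15,0],0],[[0,0,0],[0.06,0.4,0],0],[[0,0,0],[0,0.2,0.3],0],[[0,0,0],[-0.3,0,0.7],0],[[0,0,0],[-0.5,0.05,0.8],0],[[0,0,0],[-0.8,0.3,0.6],0],[[0,0,0],[-0.8,0.5,0.2],0],[[0,0,0],[-0.8,0.5,0],0]]}'
python3 -m jog '{"plan":[[[0,0,0],[-0.4,0.5,0],0],[[0,0,0],[0,0,0],0],[[0,0,0],[0,0,0],0],[[0,0,0],[0,0,0],0]]}'
python3 - <<'E'
from goal import *
print(inbay());_,_,s=st();print(s["time"],"F",np.round(s["force"],1))
a=tab()[125:215,190:290,::-1];seen();b=np.load("scene_l.npz")["im"][150:270,210:343,::-1]
cv2.imwrite("pics/s5.png",np.hstack([cv2.resize(x,(400,360),interpolation=cv2.INTER_CUBIC) for x in(a,b)]))
E
```

```text
time: 14.72
eef_pos: [0.624, 0.1389, 0.147]
orientation: [2.99, -0.24, 0.797]
force: [2.9, 10.1, -2.1]
width: 0.0003
grasp_force: 4.8
time: 15.72
eef_pos: [0.4988, 0.2209, 0.254]
orientation: [2.986, -0.243, 0.8]
force: [-0.4, 0.4, 0.5]
width: 0.0003
grasp_force: 0.0
time: 16.23
eef_pos: [0.4837, 0.2396, 0.2511]
orientation: [2.985, -0.243, 0.794]
force: [0.6, 0.0, -0.0]
width: 0.0002
grasp_force: 0.0
[-34.2 137.3 199.7]
16.225 F [ 0.6  0.  -0. ]
tab [49.8 41.4 38.5] 32 red y 21.3 60.0
```

View pics/s5.png

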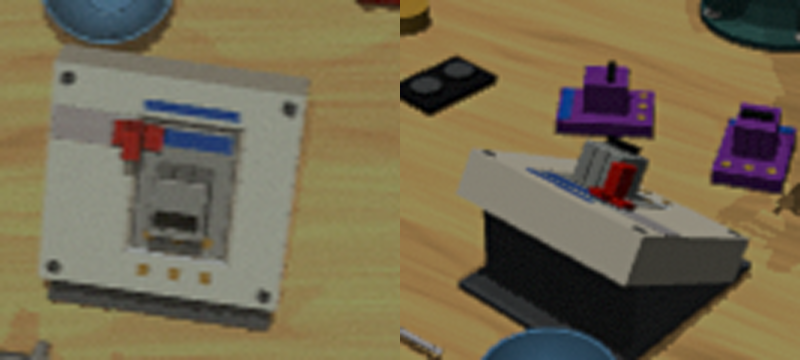

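The latch tongue (140,135) lies over the module's corner, the module is flush and square at (185,190), and the arm is clear.

```bash
python3 -c "
from rig import job
print(job.job_done())"
```

```text
the job is handed in; nothing more can be done
None
```

The grey module is seated flush in the fuse box with its blue end up the slope, the red latch is pushed to its stop over the module's base, and the job was handed in at about 16 s; the hand-in call returned no verdict, so this rests on my last pictures and force readings.

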